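Valve to the top on the trolley wheel

TASK

The TV delivery trolley's wheel hangs in its leaning blue service stand and has to be pumped up next. With the fingertips, gently push the white spokes, one after another, to turn the wheel until the valve stem with the yellow cap points straight up the slope at the stand's red mark, then let go and leave it at rest there. Push on the spokes only: the tyre, rim and valve are freshly glued and must not be pushed, nothing is gripped or lifted, and the other things on the table stay where they are.

Things in the scene. Friction and masses are not known exactly. Their poses are not given: they have to be found in the camera images.
- stand: Fixed blue service stand, foot 300 x 300 mm, 12 mm thick. Origin: centre of the foot's underside; z up; front is its own -x. The wheel leans back 45 degrees, its centre 165 mm above the origin. In the stand's axes u = (0.707, 0, 0.707) is up the slope, n = (-0.707, 0, 0.707) the axle, out of the wheel's front face; +y lies in the wheel's plane.
- wheel (a joint): Angle (rad) of the wheel about n, 0 or any whole turn when the stem points straight up the slope. Grows anticlockwise seen looking at the front face: at value q the stem points along cos(q) u + sin(q) y (stand's axes). Turns endlessly both ways with about 0.25 N m of drag and stays where it is left. Starts between 2.0 and 4.28.
- wheel_centre (a point): Centre of the wheel on its axle, in the mid-plane of the wheel (axes as the stand's).
- axle_end (a point): Front end of the axle, 48 mm in front of the mid-plane, nut 26 mm across. From it three fixed flat blue bars, 12 mm wide and 36 to 42 mm in front of the mid-plane, run out to radius 185 mm: 65 degrees either side of u, and straight down. A finger between the spokes cannot pass a bar: draw it out and set it behind another spoke. The sector on top is 130 degrees wide.
- red_mark (a point): Red tab on the stand straight up the slope, 170 to 196 mm from the wheel's centre, in the wheel's plane; this point is its middle, at 183 mm. Rear bars run 59 to 65 mm behind the mid-plane; 12 mm pins join them to the front bars at radius 179 mm.
- stem_tip (a point): Outer end of the valve's yellow cap (11 mm thick), 148 mm from the axle and 28 mm in front of the wheel's mid-plane; turns with the wheel. The brass stem comes out of the rim's front and lies over the tyre's side, pointing outward.
- up_mark (a point): Point fixed to the stand where the stem's tip must come: 148 mm straight up the slope from the axle, 28 mm in front of the mid-plane, next to the red mark.
- spoke1: White spoke, the first anticlockwise from the valve, at q + 36 degrees: 14 mm wide, from 2 to 18 mm in front of the wheel's mid-plane, from the hub (radius 24, front 26 mm before the mid-plane) to the rim at radius 107 mm. Wide open between the spokes, nothing within 55 mm behind the mid-plane. Origin at the wheel's centre, x outward along the spoke, z along n.
- spoke2: White spoke like spoke1, at q + 108 degrees. Origin at the wheel's centre, x outward along the spoke, z along n.
- spoke3: White spoke like spoke1, at q + 180 degrees. Origin at the wheel's centre, x outward along the spoke, z along n.
- spoke4: White spoke like spoke1, at q + 252 degrees. Origin at the wheel's centre, x outward along the spoke, z along n.
- spoke5: White spoke like spoke1, at q + 324 degrees. Origin at the wheel's centre, x outward along the spoke, z along n.
- tyre: Black tyre (320 mm outer diameter, 44 mm thick) with its aluminium rim (inner radius 107 mm, 12 mm either side of the mid-plane) and the valve; turns with the spokes. Not to be pushed. Origin at the wheel's centre; x towards the valve, z along n.
- tyre_lever: Loose orange tyre lever, 110 x 16 x 6 to 12 mm, lying before the stand. Leave.
- cap_jar: Loose small clear jar with blue lid, 48 mm diameter, 50 mm high, beside the stand. Leave.
- screwdriver: Loose screwdriver lying on the table, its length along its x. Leave.
- spanner: Loose steel spanner lying on the table, its length along its x. Leave.
- tape_roll: Loose yellow roll of tape, 90 mm diameter, 24 mm high. Leave.
- remote: Loose black remote control, 160 x 44 x 20 mm. Leave.
- cleaner: Loose amber bottle with white cap, 52 mm diameter, 120 mm high. Leave.

How it is judged:
At the end, for the whole second after the job is handed in: The stem's tip is within 14.8 mm (about 0.1 rad) of the up mark, the wheel is at rest, and no loose thing has moved more than 20 mm (distance between stem_tip and up_mark below 0.0148 m and velocity of joint wheel between -0.05 and 0.05 rad/s and distance of each of tyre_lever, cap_jar, screwdriver, spanner, tape_roll, remote, cleaner from where it was at the start of the episode below 0.02 m); the robot touches nothing.
It fails at once if the tyre, rim or valve is pushed (over 4 N) (contact force between any of the fingers, the arm and tyre above 4 N).
It fails at once if a spoke is gripped between the fingers instead of pushed ((contact force between the fingers and spoke1 above 20 N and x of the grasp point in the frame of spoke1 between 0.02 and 0.12 m and y of the grasp point in the frame of spoke1 between -0.011 and 0.011 m and z of the grasp point in the frame of spoke1 between -0.02 and 0.032 m) or (contact force between the fingers and spoke2 above 20 N and x of the grasp point in the frame of spoke2 between 0.02 and 0.12 m and y of the grasp point in the frame of spoke2 between -0.011 and 0.011 m and z of the grasp point in the frame of spoke2 between -0.02 and 0.032 m) or (contact force between the fingers and spoke3 above 20 N and x of the grasp point in the frame of spoke3 between 0.02 and 0.12 m and y of the grasp point in the frame of spoke3 between -0.011 and 0.011 m and z of the grasp point in the frame of spoke3 between -0.02 and 0.032 m) or (contact force between the fingers and spoke4 above 20 N and x of the grasp point in the frame of spoke4 between 0.02 and 0.12 m and y of the grasp point in the frame of spoke4 between -0.011 and 0.011 m and z of the grasp point in the frame of spoke4 between -0.02 and 0.032 m) or (contact force between the fingers and spoke5 above 20 N and x of the grasp point in the frame of spoke5 between 0.02 and 0.12 m and y of the grasp point in the frame of spoke5 between -0.011 and 0.011 m and z of the grasp point in the frame of spoke5 between -0.02 and 0.032 m)).
It fails at once if a spoke is pushed hard (over 80 N, brief knocks included) (contact force between the fingers and spoke1 above 80 N or contact force between the fingers and spoke2 above 80 N or contact force between the fingers and spoke3 above 80 N or contact force between the fingers and spoke4 above 80 N or contact force between the fingers and spoke5 above 80 N).
It fails at once if a loose thing is moved by more than 20 mm, or lifted (distance of any of tyre_lever, cap_jar, screwdriver, spanner, tape_roll, remote, cleaner from where it was at the start of the episode above 0.02 m).
It also fails if it takes over 54 s, if anything falls off the work surface, if the arm or the gripper's body presses on something with over 40 N, if the wrist force passes 120 N, or if a joint passes its speed limit or range.

ROBOT

A 6-joint arm with a two-finger parallel gripper is mounted at the origin on the work surface. World frame = base frame: x ahead of the robot, y to its left, z up, the work surface at z = 0. Lengths are in m, angles in rad, forces in N, time in s.
With the tool pointing down it reaches from about 0.35 to 0.775 m from the base axis. Payload 7.3 kg.
Tool frame: the origin (TCP) lies midway between the tips of the shut fingers; the grasp point (between the pads) lies 19 mm behind it; y points along the fingers, x is the direction in which the jaws open and shut, and the axes are right-handed (so a half turn about y gives the same grasp; the last joint's range is limited). The gripper opens to 92 mm and grips with 3 to 60 N. Pads are 19 mm wide; open, the fingers measure 130 mm over their backs; the gripper's body (75 mm by 190 mm) begins 47 mm behind the grasp point.
Start: joints at [-1.439, 0.342, 1.524, -0, 1.275, -0.146], TCP at [0.144, -0.505, 0.227] pointing down, gripper open.
Joint ranges: [-2.53, 2.53], [-0.77, 2.02], [0.04, 2.7], [-1, 4.14], [0.28, 2.66], [-3.11, 3.11]. Speed limits (rad/s): [2.57, 2.57, 3.14, 3.14, 3.14, 3.14].

INTERFACE

Orientations are given as a unit quaternion [x, y, z, w].
In Python, from station import robot gives the robot as it stands.
- The arm moves only by the shell command python3 -m inch 'ROWS' [FORCE]. ROWS is JSON, a list of rows, each an object of numbers: "dx", "dy", "dz": the shift along the world's x, y, z in m; "yaw": the turn about the world's z in rad; "gripper": the closure, from -1 (fully open) to 1 (shut). In form: [{"dx": .., "dy": .., "dz": .., "yaw": .., "gripper": ..}, ...]. A call has 1 to 20 rows; each row is the pose to reach, as a shift and turn from the pose commanded when the call began; what a row does not reach only later rows make up. A row lasts 1/10 s, in which the tool goes at most 50 mm and 8.59 degrees, less where a joint would pass 70% of its speed; a pose out of reach is approached as far as the arm can. A call with a gripper value outside its range is refused whole. The fingers move at their own pace and stop on an object; FORCE is the grip in N (left out, the last holds). Time passes only in rows, so rows that repeat a pose let the fingers close. It gives the time, the measured TCP pose, the force and the opening at its end, in the units of the state.
- robot.read_state(): the state, without advancing time (a new reading comes with each control period).
- robot.read_camera(name): name is "scene" or "side" or "wrist"; returns a dict with "color" (400x640x3 uint8, red, green, blue), "z_map" (400x640 float32, m along the optical axis (not along the pixel's ray), 0 where there is no reading), "intrinsics" (3x3 intrinsics, pixels), "R" (3x3) and "t" (3): a world point X has camera coordinates R X + t; the wrist camera has in their place "mount" (4x4, takes a point from camera to tool coordinates, whose origin is the TCP and whose axes are the tool frame's). Camera axes: x right, y down, z forward; pixel columns grow to the right and rows downward; lengths in m; the calibration is good to about 2 mm. A picture is of the moment at which its call begins: read the wrist's pose just before it.
- robot.finish_job(): hands the job in, once; it reports no verdict.
The state is a dict: "clock": time; "joint_pos": joint angles; "joint_vel": joint speeds; "tau": joint torques, N m; "eef_pos": TCP position; "tool_rot": TCP orientation; "wrist_force": force on the tool from outside, world axes, zero at the start; "wrist_torque": the same for the moment, N m; "finger_gap": finger opening in m.
Only numpy, scipy, OpenCV 4.12 (cv2) and the standard library are available. Lean on these libraries where they do the work, as an engineer would, in place of code of your own. Each camera call takes 0.05 s, during which the arm holds its last target. There are 200 camera calls.

## Working session

There is one attempt and no reset: what is moved stays moved. The work goes in short steps, Python scripts to look and compute and a shell command to move; the robot and the scene stay as the last step left them, time stands still between calls to the robot, and variables do not carry over. Pictures are saved under pics/ and viewed, about 8 in all and at most 12, crops included, and the job is handed in when it is done.

```bash
mkdir -p pics; cat > h.py <<'E'
import numpy as np,cv2
from station import robot
def px2w(c,u,v,r=2):
    z=c["z_map"][v-r:v+r+1,u-r:u+r+1]; z=np.median(z[z>0]); K=c["intrinsics"]
    p=np.array([(u-K[0,2])/K[0,0]*z,(v-K[1,2])/K[1,1]*z,z]); return c["R"].T@(p-c["t"])
def w2px(c,X):
    p=c["R"]@np.asarray(X)+c["t"]; p=c["intrinsics"]@p; return p[:2]/p[2]
def save(img,n): cv2.imwrite(n,np.ascontiguousarray(img[:,:,::-1]))
E
python3 - <<'E'
from h import *
import pickle
s=robot.read_state();print(s)
d={n:robot.read_camera(n) for n in("scene","side")}
pickle.dump(d,open("c0.pkl","wb"))
for n in d: save(d[n]["color"],f"pics/{n}0.png"); print(n,d[n]["R"],d[n]["t"])
E
```

```text
{'clock': 0.0, 'joint_pos': array([-1.43899284e+00,  3.42712819e-01,  1.52501505e+00, -1.15618011e-05,
        1.27538369e+00, -1.45993641e-01]), 'joint_vel': array([-0.00144221,  0.00084581, -0.00096431,  0.00036652, -0.00037751,
       -0.00061121]), 'tau': array([-1.46079372e-03, -4.31244493e+01, -2.44222391e+01,  7.15115061e-02,
        5.58469445e-02, -1.30600365e-04]), 'eef_pos': array([ 0.14394263, -0.50446316,  0.22605078]), 'tool_rot': array([-0.56403162,  0.42633709, -0.42557748,  0.56479095]), 'wrist_force': array([-0.18744274,  0.60472095,  0.15020131]), 'wrist_torque': array([ 0.0049604, -0.0191087,  0.04854  ]), 'finger_gap': 0.09146499879797766}
scene [[ 0.7170731   0.69667135  0.02133545]
 [ 0.43775061 -0.42632756 -0.79159283]
 [-0.54238416  0.57696953 -0.61067633]] [-0.42631688 -0.04626636  1.30421681]
side [[-0.75559202 -0.65468109  0.02175691]
 [-0.3432332   0.36741162 -0.86440713]
 [ 0.55791726 -0.66060682 -0.50232157]] [0.43981293 0.33222906 1.02082392]
```

View pics/scene0.png

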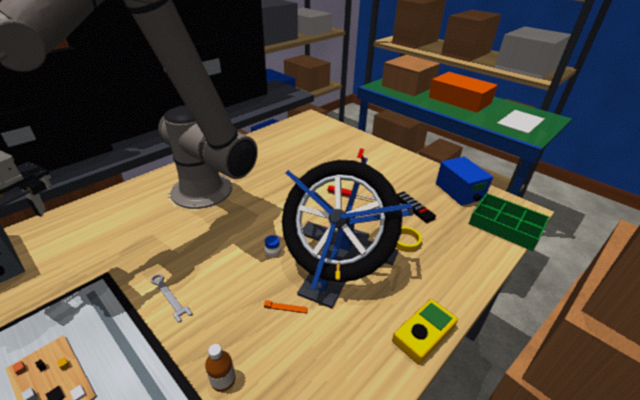

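View pics/side0.png

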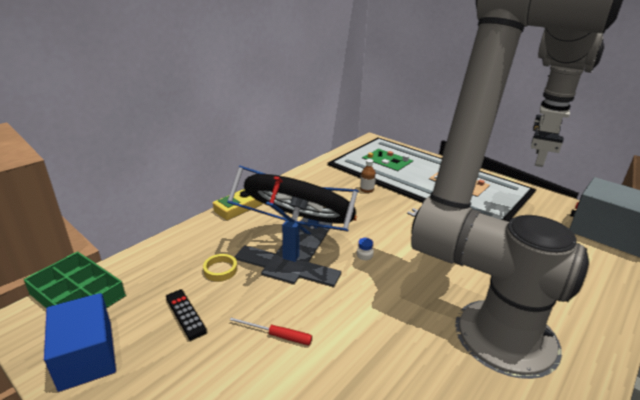

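The scene view faces the front of the wheel: axle end at about (338,215), red mark near (362,155) and yellow valve near (338,270). Next I'll crop in on the wheel.

```bash
python3 - <<'E'
from h import *
import pickle
d=pickle.load(open("c0.pkl","rb"));c=d["scene"]
save(cv2.resize(c["color"][140:310,265:435],None,fx=3.5,fy=3.5,interpolation=cv2.INTER_CUBIC),"pics/crop0.png")
hsv=cv2.cvtColor(c["color"],cv2.COLOR_RGB2HSV)
for n,p in dict(axle=(338,215),mark=(362,155),valve=(338,270)).items(): print(n,px2w(c,*p))
# plane fit of black tyre via depth
pts=[]
for v in range(155,285):
  for u in range(278,405):
    z=c["z_map"][v,u]
    if z>0 and hsv[v,u,2]<45: pts.append(px2w(c,u,v,0))
pts=np.array(pts); ctr=np.median(pts,0); pts=pts[np.linalg.norm(pts-ctr,axis=1)<.22]
pts=pts[pts[:,2]>.04]
print(len(pts),pts.mean(0)); print(np.linalg.svd(pts-pts.mean(0),full_matrices=False)[2][2])
E
```

```text
axle [0.59658003 0.05812243 0.20161088]
mark [0.54296465 0.20586996 0.28937309]
valve [ 0.65720741 -0.00128565  0.09653676]
4654 [0.60212125 0.07471704 0.17405587]
[ 0.24290126 -0.66715097  0.70420776]
```

View pics/crop0.png

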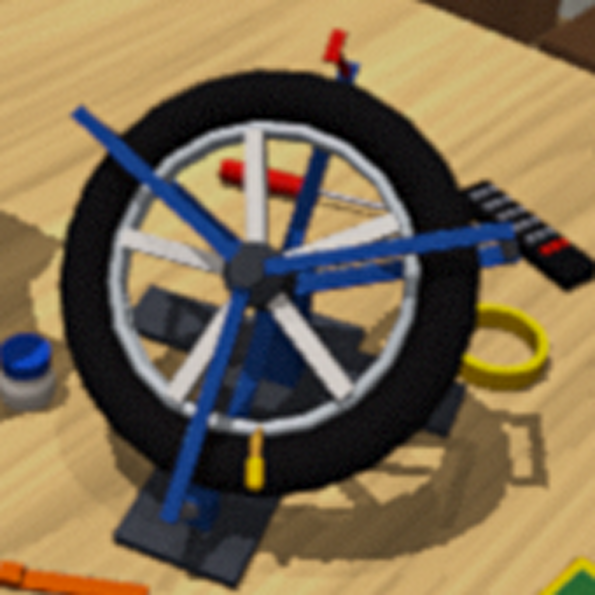

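```bash
cat >> h.py <<'E'
import json
def frame(yaw,c):
    x=np.array([np.cos(yaw),np.sin(yaw),0]);y=np.array([-x[1],x[0],0]);z=np.array([0,0,1.])
    return np.array([(x+z)/2**.5,y,(z-x)/2**.5]).T   # cols u,y,n
def ray(c,u,v,P,n):
    K=c["intrinsics"];o=-c["R"].T@c["t"];d=c["R"].T@np.linalg.inv(K)@[u,v,1]
    return o+d*((P-o)@n)/(d@n)
E
python3 - <<'E'
from h import *
import pickle
from scipy.optimize import least_squares
d=pickle.load(open("c0.pkl","rb"));c=d["scene"]
cr=lambda a,b:np.array([265+a/3.5,140+b/3.5])-0.36
# bar ends r=185 n=42 (midline), axle end n=48, red-mark centre, crop pixels; valve tip
obs=[((0,0,48),cr(252,268)),((183,0,0),cr(336,46)),((-185,0,39),cr(170,522)),
 ((185*np.cos(np.radians(65)),185*np.sin(np.radians(65)),39),cr(80,113)),((185*np.cos(np.radians(65)),-185*np.sin(np.radians(65)),39),cr(513,231))]
def res(p):
    F=frame(p[2],0);C=np.array([p[0],p[1],.165])
    return np.concatenate([w2px(c,C+F@np.array(a)/1000)-b for a,b in obs])
r=least_squares(res,[.585,.09,1.92]);print(r.x,np.degrees(r.x[2]),r.fun.reshape(-1,2).round(1))
F=frame(r.x[2],0);C=np.array([*r.x[:2],.165])
for p in((255,487),(255,460)):
  X=ray(c,*cr(*p),C+F[:,2]*.028,F[:,2]);l=F.T@(X-C);print("stem",l,np.degrees(np.arctan2(l[1],l[0])),np.hypot(*l[:2]))
for p in((257,135),(127,238),(175,392),(345,390),(395,222)):
  l=F.T@(ray(c,*cr(*p),C+F[:,2]*.018,F[:,2])-C);print("spoke",np.degrees(np.arctan2(l[1],l[0])),np.hypot(*l[:2]))
json.dump(list(r.x),open("stand.json","w"))
for n in("axle",):print(C+F[:,2]*.048)
from scipy.spatial.transform import Rotation as R
s=robot.read_state();print(R.from_quat(s["tool_rot"]).as_matrix().round(3))
c=d["side"];a=cv2.resize(c["color"][40:190,480:640],None,fx=3,fy=3,interpolation=cv2.INTER_CUBIC)
w=robot.read_camera("wrist");print(w["mount"].round(3))
b=cv2.resize(w["color"],None,fx=.5,fy=.5); b=cv2.copyMakeBorder(b,0,450-200,0,0,cv2.BORDER_CONSTANT)
save(np.hstack([a,b]),"pics/grip.png")
K=c["intrinsics"];print(K[0,0],px2w(c,545,140),px2w(c,560,80))
E
```

```text
[0.58269248 0.08402406 1.91453139] 109.69456843434425 [[-1.1  0.3]
 [ 0.4  0. ]
 [ 0.2  0.1]
 [-0.6 -0.8]
 [ 1.  -0.2]]
stem [-0.14326076 -0.04719607  0.028     ] -161.765960308059 0.15083472296668793
stem [-0.125668   -0.04142184  0.028     ] -161.75709271129702 0.1323186082918961
spoke 18.5406185038996 0.1042662524726158
spoke 91.30157189232457 0.10560005602784293
spoke 161.89750632619862 0.10474350165622134
spoke -124.96934604465493 0.10430036973920274
spoke -52.65690295731241 0.10560215472923508
[0.59413085 0.0520684  0.19894113]
[[ 0.274 -0.     0.962]
 [-0.962  0.001  0.274]
 [-0.001 -1.     0.   ]]
[[ 1.    -0.001 -0.    -0.   ]
 [ 0.    -0.285  0.959 -0.158]
 [-0.001 -0.959 -0.285  0.076]
 [ 0.     0.     0.     1.   ]]
438.9676523659385 [ 0.12504157 -0.41399473  0.32468703] [ 0.14384254 -0.46913531  0.47518921]
```

View pics/grip.png

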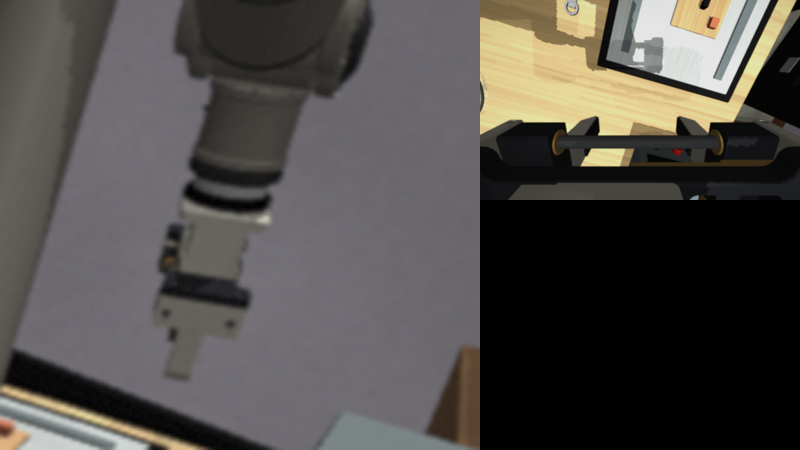

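```bash
cat >> h.py <<'E'
def geo():
    p=json.load(open("stand.json"));return np.array([p[0],p[1],.165]),frame(p[2],0)
def W(u,y,n):
    C,F=geo();return C+F@np.array([u,y,n])/1000
def L(X):
    C,F=geo();return F.T@(np.asarray(X)-C)*1000
E
python3 -c "
from h import *
print('y dir',geo()[1][:,1]);
for a in [(40,-27,5),(40,36,5),(40,-45,5),(32,-40,14),(32,-6,14)]: print(a,W(*a).round(4))
"
python3 -m inch '[{"dz":0.05,"gripper":1},{"dz":0.1,"yaw":0.15,"gripper":1},{"dz":0.15,"yaw":0.3,"gripper":1},{"dz":0.18,"yaw":0.45,"gripper":1},{"dx":0.04,"dy":0.04,"dz":0.18,"yaw":0.6,"gripper":1},{"dx":0.08,"dy":0.08,"dz":0.18,"yaw":0.75,"gripper":1},{"dx":0.11,"dy":0.12,"dz":0.18,"yaw":0.9,"gripper":1},{"dx":0.14,"dy":0.16,"dz":0.18,"yaw":1.05,"gripper":1},{"dx":0.17,"dy":0.2,"dz":0.18,"yaw":1.2,"gripper":1},{"dx":0.2,"dy":0.24,"dz":0.18,"yaw":1.35,"gripper":1},{"dx":0.23,"dy":0.28,"dz":0.18,"yaw":1.5,"gripper":1},{"dx":0.26,"dy":0.32,"dz":0.18,"yaw":1.637,"gripper":1},{"dx":0.29,"dy":0.36,"dz":0.18,"yaw":1.637,"gripper":1},{"dx":0.32,"dy":0.4,"dz":0.18,"yaw":1.637,"gripper":1},{"dx":0.35,"dy":0.44,"dz":0.18,"yaw":1.637,"gripper":1},{"dx":0.38,"dy":0.48,"dz":0.18,"yaw":1.637,"gripper":1},{"dx":0.41,"dy":0.52,"dz":0.18,"yaw":1.637,"gripper":1},{"dx":0.41,"dy":0.52,"dz":0.18,"yaw":1.637,"gripper":1}]'
```

```text
y dir [-0.9415025  -0.33700601  0.        ]
(40, -27, 5) [0.5998 0.1164 0.1968]
(40, 36, 5) [0.5405 0.0952 0.1968]
(40, -45, 5) [0.6167 0.1225 0.1968]
(32, -40, 14) [0.6161 0.1095 0.1975]
(32, -6, 14) [0.5841 0.098  0.1975]invalid input at $[0]: expected keys dx, dy, dz, yaw, gripper
```

```bash
python3 -m inch '[{"dx":0,"dy":0,"dz":0.05,"yaw":0,"gripper":1},{"dx":0,"dy":0,"dz":0.1,"yaw":0.15,"gripper":1},{"dx":0,"dy":0,"dz":0.15,"yaw":0.3,"gripper":1},{"dx":0,"dy":0,"dz":0.18,"yaw":0.45,"gripper":1},{"dx":0.04,"dy":0.04,"dz":0.18,"yaw":0.6,"gripper":1},{"dx":0.08,"dy":0.08,"dz":0.18,"yaw":0.75,"gripper":1},{"dx":0.11,"dy":0.12,"dz":0.18,"yaw":0.9,"gripper":1},{"dx":0.14,"dy":0.16,"dz":0.18,"yaw":1.05,"gripper":1},{"dx":0.17,"dy":0.2,"dz":0.18,"yaw":1.2,"gripper":1},{"dx":0.2,"dy":0.24,"dz":0.18,"yaw":1.35,"gripper":1},{"dx":0.23,"dy":0.28,"dz":0.18,"yaw":1.5,"gripper":1},{"dx":0.26,"dy":0.32,"dz":0.18,"yaw":1.637,"gripper":1},{"dx":0.29,"dy":0.36,"dz":0.18,"yaw":1.637,"gripper":1},{"dx":0.32,"dy":0.4,"dz":0.18,"yaw":1.637,"gripper":1},{"dx":0.35,"dy":0.44,"dz":0.18,"yaw":1.637,"gripper":1},{"dx":0.38,"dy":0.48,"dz":0.18,"yaw":1.637,"gripper":1},{"dx":0.41,"dy":0.52,"dz":0.18,"yaw":1.637,"gripper":1},{"dx":0.43,"dy":0.56,"dz":0.18,"yaw":1.637,"gripper":1},{"dx":0.445,"dy":0.6,"dz":0.18,"yaw":1.637,"gripper":1},{"dx":0.456,"dy":0.621,"dz":0.18,"yaw":1.637,"gripper":1}]'
python3 -c "
from h import *
from scipy.spatial.transform import Rotation as R
s=robot.read_state();print(s['clock'],s['eef_pos'],R.from_quat(s['tool_rot']).as_matrix().round(3),s['joint_pos'].round(2),s['finger_gap'])"
```

```text
clock: 2.15
eef_pos: [0.6006, 0.1201, 0.4054]
tool_rot: [-0.696, -0.122, 0.123, 0.697]
wrist_force: [-0.4, -1.6, 0.0]
finger_gap: 0.0005
2.15 [0.6005933  0.12009823 0.40541596] [[ 0.94  -0.002 -0.341]
 [ 0.341  0.001  0.94 ]
 [-0.001 -1.     0.001]] [ 0.07  0.47  0.85  0.    1.82 -0.28] 0.0005362542934112472
```

```bash
python3 -c "
from h import *
print(robot.read_state()['eef_pos'])
for a in [(52,-20,7),(52,-8,7),(44,40,6)]: print(a,W(*a).round(4))
"
python3 -m inch '[{"dx":-0.003,"dy":0.003,"dz":-0.04,"yaw":0,"gripper":1},{"dx":-0.006,"dy":0.006,"dz":-0.08,"yaw":0,"gripper":1},{"dx":-0.008,"dy":0.006,"dz":-0.11,"yaw":0,"gripper":1},{"dx":-0.008,"dy":0.006,"dz":-0.13,"yaw":0,"gripper":1},{"dx":-0.008,"dy":0.006,"dz":-0.13,"yaw":0,"gripper":1},{"dx":-0.008,"dy":0.006,"dz":-0.13,"yaw":0,"gripper":1}]'
python3 - <<'E'
from h import *
s=robot.read_state();print(s['eef_pos'],L(s['eef_pos']))
c=robot.read_camera("scene")
save(cv2.resize(c["color"][100:310,255:435],None,fx=3,fy=2.85,interpolation=cv2.INTER_CUBIC),"pics/a1.png")
E
```

```text
[0.6005933  0.12009823 0.40541596]
(52, -20, 7) [0.5908 0.1207 0.2067]
(52, -8, 7) [0.5795 0.1167 0.2067]
(44, 40, 6) [0.536  0.0958 0.2004]
clock: 2.75
eef_pos: [0.5922, 0.1221, 0.2772]
tool_rot: [-0.697, -0.121, 0.121, 0.697]
wrist_force: [0.6, 0.5, 1.2]
finger_gap: -0.0
[0.59218228 0.12208927 0.27717309] [102.39857758 -21.76286561  56.23812161]
```

View pics/a1.png

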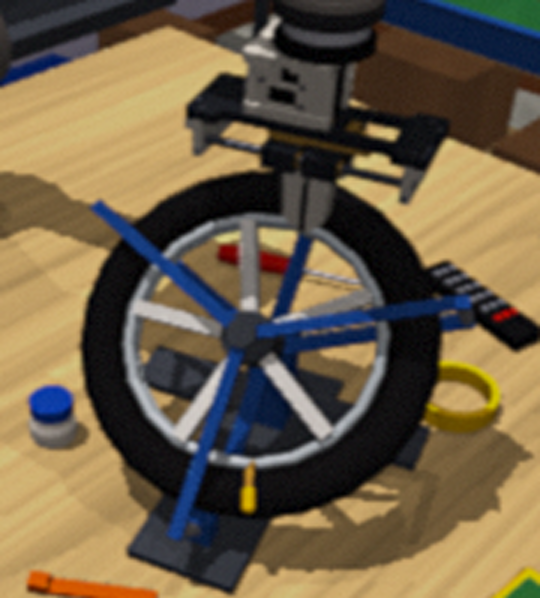

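Finger tip at about (308,225) sits above the gap between the spoke at (250,260) and the one at (350,300). I'm lowering it into the gap.

```bash
python3 -m inch '[{"dx":0,"dy":0,"dz":-0.02,"yaw":0,"gripper":1},{"dx":0,"dy":0,"dz":-0.04,"yaw":0,"gripper":1},{"dx":0,"dy":0,"dz":-0.055,"yaw":0,"gripper":1},{"dx":0,"dy":0,"dz":-0.07,"yaw":0,"gripper":1},{"dx":0,"dy":0,"dz":-0.07,"yaw":0,"gripper":1},{"dx":0,"dy":0,"dz":-0.07,"yaw":0,"gripper":1}]'
python3 -m inch '[{"dx":-0.003,"dy":-0.001,"dz":0,"yaw":0,"gripper":1},{"dx":-0.006,"dy":-0.002,"dz":0,"yaw":0,"gripper":1},{"dx":-0.009,"dy":-0.003,"dz":0,"yaw":0,"gripper":1},{"dx":-0.012,"dy":-0.004,"dz":0,"yaw":0,"gripper":1},{"dx":-0.015,"dy":-0.005,"dz":0,"yaw":0,"gripper":1},{"dx":-0.018,"dy":-0.006,"dz":0,"yaw":0,"gripper":1}]'
python3 - <<'E'
from h import *
s=robot.read_state();print(s['eef_pos'],L(s['eef_pos']))
E
```

```text
clock: 3.4
eef_pos: [0.5927, 0.1221, 0.2082]
tool_rot: [0.697, 0.122, -0.12, -0.697]
wrist_force: [-0.0, -0.5, -0.4]
finger_gap: 0.0006
clock: 4.0
eef_pos: [0.5737, 0.116, 0.2068]
tool_rot: [0.697, 0.121, -0.121, -0.697]
wrist_force: [0.1, -0.2, 0.5]
finger_gap: 0.0003
[0.57372323 0.11599917 0.2068229 ] [52.99782518 -2.33122663  6.14868452]
```

```bash
python3 -m inch '[{"dx":-0.003,"dy":-0.001,"dz":0,"yaw":0,"gripper":1},{"dx":-0.006,"dy":-0.002,"dz":0,"yaw":0,"gripper":1},{"dx":-0.009,"dy":-0.003,"dz":0,"yaw":0,"gripper":1},{"dx":-0.012,"dy":-0.004,"dz":0,"yaw":0,"gripper":1}]'
python3 -m inch '[{"dx":-0.003,"dy":-0.0015,"dz":0,"yaw":0,"gripper":1},{"dx":-0.006,"dy":-0.003,"dz":-0.001,"yaw":0,"gripper":1},{"dx":-0.009,"dy":-0.0045,"dz":-0.002,"yaw":0,"gripper":1},{"dx":-0.012,"dy":-0.006,"dz":-0.003,"yaw":0,"gripper":1},{"dx":-0.015,"dy":-0.0075,"dz":-0.004,"yaw":0,"gripper":1},{"dx":-0.018,"dy":-0.009,"dz":-0.005,"yaw":0,"gripper":1},{"dx":-0.021,"dy":-0.0105,"dz":-0.006,"yaw":0,"gripper":1},{"dx":-0.024,"dy":-0.012,"dz":-0.006,"yaw":0,"gripper":1}]'
python3 - <<'E'
from h import *
s=robot.read_state();print(s['eef_pos'],L(s['eef_pos']))
c=robot.read_camera("scene")
save(cv2.resize(c["color"][100:310,255:435],None,fx=3,fy=2.85,interpolation=cv2.INTER_CUBIC),"pics/a2.png")
E
```

```text
clock: 4.4
eef_pos: [0.5627, 0.1119, 0.2072]
tool_rot: [0.697, 0.122, -0.12, -0.696]
wrist_force: [4.8, 0.6, 0.4]
finger_gap: 0.0005
clock: 5.2
eef_pos: [0.5384, 0.1002, 0.2012]
tool_rot: [-0.697, -0.122, 0.12, 0.697]
wrist_force: [4.2, 1.9, -0.0]
finger_gap: 0.0002
[0.53840865 0.10020508 0.20121546] [46.93340231 36.24024093  4.28299857]
```

View pics/a2.png

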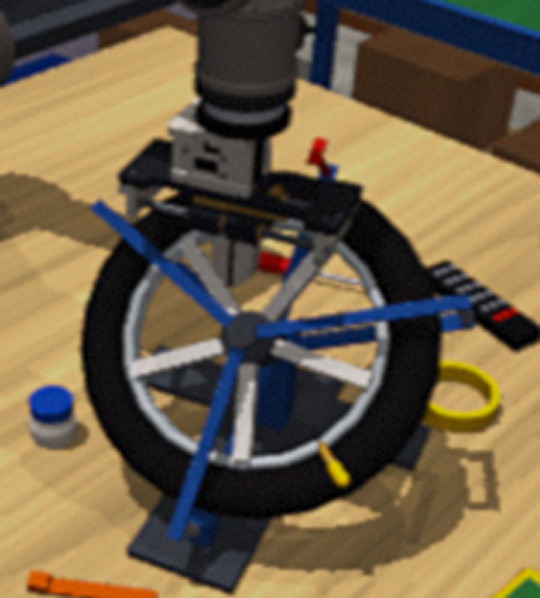

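The wheel turns with about 5 N: the cap is now at (338,475) and the pushed spoke at (200,260). I'll continue the stroke.

```bash
python3 -m inch '[{"dx":-0.003,"dy":-0.0015,"dz":0,"yaw":0,"gripper":1},{"dx":-0.006,"dy":-0.003,"dz":-0.0005,"yaw":0,"gripper":1},{"dx":-0.009,"dy":-0.0045,"dz":-0.001,"yaw":0,"gripper":1},{"dx":-0.012,"dy":-0.006,"dz":-0.0015,"yaw":0,"gripper":1},{"dx":-0.015,"dy":-0.0075,"dz":-0.002,"yaw":0,"gripper":1},{"dx":-0.018,"dy":-0.009,"dz":-0.0025,"yaw":0,"gripper":1},{"dx":-0.021,"dy":-0.0105,"dz":-0.003,"yaw":0,"gripper":1},{"dx":-0.021,"dy":-0.0105,"dz":-0.003,"yaw":0,"gripper":1}]'
cat >> h.py <<'E'
def angles(tag):
    """rectify wheel front (n=18mm plane) to a top-down view, u up, +y to the left, 2 px/mm"""
    s=robot.read_state();c=robot.read_camera("scene")
    src=[];dst=[]
    for a,b in((160,160),(160,-160),(-160,-160),(-160,160)):
        src.append(w2px(c,W(a,b,18)));dst.append((200-b*1.25,200-a*1.25))
    M=cv2.getPerspectiveTransform(np.float32(src),np.float32(dst))
    save(cv2.warpPerspective(c["color"],M,(400,400),flags=cv2.INTER_CUBIC),f"pics/{tag}.png")
    hsv=cv2.cvtColor(c["color"],cv2.COLOR_RGB2HSV)
    m=(hsv[...,0]>20)&(hsv[...,0]<32)&(hsv[...,1]>200)&(hsv[...,2]>150)
    C,F=geo();out=[]
    for v,u in zip(*np.nonzero(m)):
        l=F.T@(ray(c,u,v,C+F[:,2]*.028,F[:,2])-C)*1000
        if 118<np.hypot(*l[:2])<155: out.append(l[:2])
    l=np.mean(out,0) if out else (np.nan,)*2
    print(tag,"tcp",L(s["eef_pos"]).round(1),"cap",len(out),l,"q deg",np.degrees(np.arctan2(l[1],l[0])),s["clock"])
E
python3 -c "
from h import *
angles('r1')"
```

```text
clock: 6.05
eef_pos: [0.5162, 0.0893, 0.1975]
tool_rot: [0.697, 0.12, -0.121, -0.697]
wrist_force: [1.3, 1.8, 1.1]
finger_gap: 0.0007
r1 tcp [42.4 60.9  3.6] cap 33 [ -57.74661132 -126.2205157 ] q deg -114.58436698313399 6.05
```

```bash
python3 -m inch '[{"dx":0.004,"dy":0.002,"dz":0.0,"yaw":0,"gripper":1},{"dx":0.006,"dy":0.002,"dz":0.02,"yaw":0,"gripper":1},{"dx":0.006,"dy":0.002,"dz":0.045,"yaw":0,"gripper":1},{"dx":0.006,"dy":0.002,"dz":0.055,"yaw":0,"gripper":1},{"dx":0.03,"dy":0.011,"dz":0.055,"yaw":0,"gripper":1},{"dx":0.06,"dy":0.022,"dz":0.055,"yaw":0,"gripper":1},{"dx":0.085,"dy":0.03,"dz":0.055,"yaw":0,"gripper":1},{"dx":0.097,"dy":0.035,"dz":0.055,"yaw":0,"gripper":1},{"dx":0.097,"dy":0.035,"dz":0.055,"yaw":0,"gripper":1},{"dx":0.097,"dy":0.035,"dz":0.04,"yaw":0,"gripper":1},{"dx":0.097,"dy":0.035,"dz":0.025,"yaw":0,"gripper":1},{"dx":0.097,"dy":0.035,"dz":0.01,"yaw":0,"gripper":1},{"dx":0.097,"dy":0.035,"dz":0.003,"yaw":0,"gripper":1},{"dx":0.097,"dy":0.035,"dz":0.003,"yaw":0,"gripper":1}]'
python3 -m inch '[{"dx":-0.003,"dy":-0.001,"dz":0,"yaw":0,"gripper":1},{"dx":-0.006,"dy":-0.002,"dz":0,"yaw":0,"gripper":1},{"dx":-0.009,"dy":-0.003,"dz":0,"yaw":0,"gripper":1},{"dx":-0.012,"dy":-0.004,"dz":0,"yaw":0,"gripper":1},{"dx":-0.015,"dy":-0.005,"dz":0,"yaw":0,"gripper":1},{"dx":-0.018,"dy":-0.006,"dz":0,"yaw":0,"gripper":1},{"dx":-0.021,"dy":-0.007,"dz":0,"yaw":0,"gripper":1},{"dx":-0.024,"dy":-0.008,"dz":0,"yaw":0,"gripper":1},{"dx":-0.027,"dy":-0.009,"dz":0,"yaw":0,"gripper":1},{"dx":-0.03,"dy":-0.010,"dz":0,"yaw":0,"gripper":1}]'
python3 -c "
from h import *
angles('r2')"
```

```text
clock: 7.5
eef_pos: [0.6129, 0.1243, 0.1996]
tool_rot: [-0.697, -0.12, 0.122, 0.697]
wrist_force: [-0.5, -0.4, 0.3]
finger_gap: 0.0006
clock: 8.5
eef_pos: [0.5843, 0.1147, 0.2013]
tool_rot: [-0.697, -0.122, 0.12, 0.697]
wrist_force: [3.5, 2.7, 4.1]
finger_gap: 0.0005
r2 tcp [ 45.7 -11.9   5.6] cap 32 [ -22.27652138 -136.63863353] q deg -99.25960201423081 8.5
```

```bash
python3 -m inch '[{"dx":-0.0035,"dy":-0.0013,"dz":0,"yaw":0,"gripper":1},{"dx":-0.007,"dy":-0.0026,"dz":0,"yaw":0,"gripper":1},{"dx":-0.0105,"dy":-0.004,"dz":0,"yaw":0,"gripper":1},{"dx":-0.014,"dy":-0.0053,"dz":0,"yaw":0,"gripper":1},{"dx":-0.0175,"dy":-0.0066,"dz":0,"yaw":0,"gripper":1},{"dx":-0.021,"dy":-0.008,"dz":0,"yaw":0,"gripper":1},{"dx":-0.0245,"dy":-0.0093,"dz":0,"yaw":0,"gripper":1},{"dx":-0.028,"dy":-0.0106,"dz":0,"yaw":0,"gripper":1},{"dx":-0.0315,"dy":-0.012,"dz":-0.001,"yaw":0,"gripper":1},{"dx":-0.035,"dy":-0.0133,"dz":-0.001,"yaw":0,"gripper":1},{"dx":-0.0385,"dy":-0.0146,"dz":-0.001,"yaw":0,"gripper":1},{"dx":-0.042,"dy":-0.016,"dz":-0.002,"yaw":0,"gripper":1},{"dx":-0.0455,"dy":-0.0173,"dz":-0.002,"yaw":0,"gripper":1},{"dx":-0.049,"dy":-0.0186,"dz":-0.002,"yaw":0,"gripper":1},{"dx":-0.0525,"dy":-0.02,"dz":-0.003,"yaw":0,"gripper":1},{"dx":-0.056,"dy":-0.0213,"dz":-0.003,"yaw":0,"gripper":1},{"dx":-0.059,"dy":-0.0226,"dz":-0.003,"yaw":0,"gripper":1},{"dx":-0.062,"dy":-0.024,"dz":-0.003,"yaw":0,"gripper":1},{"dx":-0.065,"dy":-0.0253,"dz":-0.003,"yaw":0,"gripper":1},{"dx":-0.065,"dy":-0.0253,"dz":-0.003,"yaw":0,"gripper":1}]'
python3 -c "
from h import *
angles('r3')"
```

```text
clock: 10.55
eef_pos: [0.5182, 0.089, 0.1976]
tool_rot: [0.697, 0.121, -0.121, -0.697]
wrist_force: [1.6, 1.9, 0.9]
finger_gap: 0.0003
r3 tcp [41.8 59.   4.4] cap 25 [104.75612646 -93.08853964] q deg -41.624977975854385 10.55
```

View pics/r3.png

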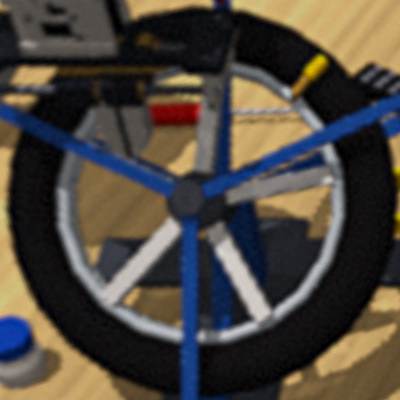

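Rectified view (u up): cap at (317,68), so q ≈ -41.6°, and the next spoke (spoke1) is at about -6°, near (208,110). The last stroke uses a shallower finger to clear the valve.

```bash
python3 -m inch '[{"dx":0.004,"dy":0.002,"dz":0.0,"yaw":0,"gripper":1},{"dx":0.006,"dy":0.002,"dz":0.02,"yaw":0,"gripper":1},{"dx":0.006,"dy":0.002,"dz":0.045,"yaw":0,"gripper":1},{"dx":0.006,"dy":0.002,"dz":0.06,"yaw":0,"gripper":1},{"dx":0.03,"dy":0.006,"dz":0.06,"yaw":0,"gripper":1},{"dx":0.06,"dy":0.012,"dz":0.06,"yaw":0,"gripper":1},{"dx":0.085,"dy":0.017,"dz":0.06,"yaw":0,"gripper":1},{"dx":0.094,"dy":0.019,"dz":0.06,"yaw":0,"gripper":1},{"dx":0.094,"dy":0.019,"dz":0.06,"yaw":0,"gripper":1},{"dx":0.094,"dy":0.019,"dz":0.045,"yaw":0,"gripper":1},{"dx":0.094,"dy":0.019,"dz":0.03,"yaw":0,"gripper":1},{"dx":0.094,"dy":0.019,"dz":0.02,"yaw":0,"gripper":1},{"dx":0.094,"dy":0.019,"dz":0.015,"yaw":0,"gripper":1},{"dx":0.094,"dy":0.019,"dz":0.015,"yaw":0,"gripper":1}]'
python3 -m inch '[{"dx":0,"dy":0,"dz":-0.004,"yaw":0,"gripper":1},{"dx":0,"dy":0,"dz":-0.008,"yaw":0,"gripper":1},{"dx":0,"dy":0,"dz":-0.012,"yaw":0,"gripper":1},{"dx":0,"dy":0,"dz":-0.0135,"yaw":0,"gripper":1},{"dx":0,"dy":0,"dz":-0.0135,"yaw":0,"gripper":1}]'
python3 -c "
from h import *
angles('r4')"
```

```text
clock: 12.0
eef_pos: [0.6125, 0.1082, 0.2122]
tool_rot: [-0.697, -0.121, 0.122, 0.697]
wrist_force: [-0.8, -0.4, -1.0]
finger_gap: 0.0003
clock: 12.5
eef_pos: [0.6129, 0.1083, 0.1989]
tool_rot: [-0.697, -0.121, 0.121, 0.697]
wrist_force: [-1.0, -0.6, 0.3]
finger_gap: 0.0006
r4 tcp [ 33.  -36.6  15. ] cap 0 (nan, nan) q deg nan 12.5
```

View pics/r4.png

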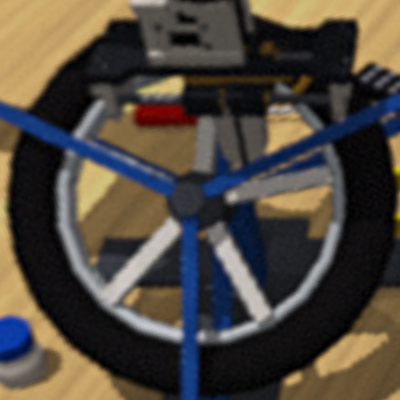

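The finger stands just right of spoke1 at (245,140), with no contact force. Pushing gently, with force checks.

```bash
python3 -m inch '[{"dx":-0.003,"dy":-0.001,"dz":0,"yaw":0,"gripper":1},{"dx":-0.006,"dy":-0.002,"dz":0,"yaw":0,"gripper":1},{"dx":-0.009,"dy":-0.003,"dz":0,"yaw":0,"gripper":1},{"dx":-0.012,"dy":-0.004,"dz":0,"yaw":0,"gripper":1},{"dx":-0.015,"dy":-0.005,"dz":0,"yaw":0,"gripper":1},{"dx":-0.018,"dy":-0.0065,"dz":0,"yaw":0,"gripper":1}]'
python3 -m inch '[{"dx":-0.002,"dy":-0.001,"dz":0,"yaw":0,"gripper":1},{"dx":-0.004,"dy":-0.0015,"dz":0,"yaw":0,"gripper":1},{"dx":-0.006,"dy":-0.002,"dz":0,"yaw":0,"gripper":1},{"dx":-0.008,"dy":-0.003,"dz":0,"yaw":0,"gripper":1},{"dx":-0.01,"dy":-0.0035,"dz":0,"yaw":0,"gripper":1}]'
python3 -c "
from h import *
angles('r5')"
```

```text
clock: 13.15
eef_pos: [0.5961, 0.1027, 0.2]
tool_rot: [-0.696, -0.123, 0.119, 0.697]
wrist_force: [4.2, 5.3, 0.8]
finger_gap: 0.0004
clock: 13.65
eef_pos: [0.5861, 0.0993, 0.2002]
tool_rot: [-0.696, -0.123, 0.119, 0.697]
wrist_force: [3.1, 4.2, 1.6]
finger_gap: 0.0004
r5 tcp [34.3 -8.3 15.5] cap 0 (nan, nan) q deg nan 13.65
```

View pics/r5.png

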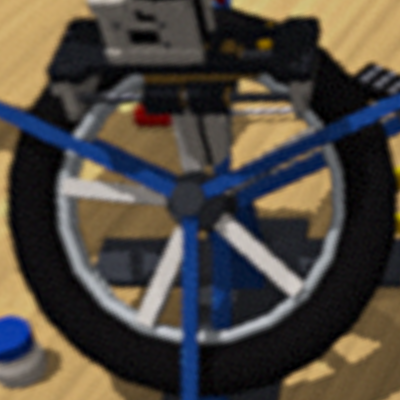

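Spokes at (72,187), (148,322) and (300,292) give q ≈ -24°, leaving about 24°. That's around 13 mm more, after which I lift and check.

```bash
python3 -m inch '[{"dx":-0.002,"dy":-0.0007,"dz":0,"yaw":0,"gripper":1},{"dx":-0.004,"dy":-0.0014,"dz":0,"yaw":0,"gripper":1},{"dx":-0.006,"dy":-0.0021,"dz":0,"yaw":0,"gripper":1},{"dx":-0.008,"dy":-0.0028,"dz":0,"yaw":0,"gripper":1},{"dx":-0.01,"dy":-0.0036,"dz":0,"yaw":0,"gripper":1},{"dx":-0.0115,"dy":-0.0041,"dz":0,"yaw":0,"gripper":1},{"dx":-0.0115,"dy":-0.0041,"dz":0,"yaw":0,"gripper":1}]'
python3 -m inch '[{"dx":0.002,"dy":0.0007,"dz":0,"yaw":0,"gripper":1},{"dx":0.004,"dy":0.0014,"dz":0,"yaw":0,"gripper":1},{"dx":0.005,"dy":0.0018,"dz":0.01,"yaw":0,"gripper":1},{"dx":0.005,"dy":0.0018,"dz":0.03,"yaw":0,"gripper":1},{"dx":0.005,"dy":0.0018,"dz":0.06,"yaw":0,"gripper":1},{"dx":0.005,"dy":0.0018,"dz":0.1,"yaw":0,"gripper":1},{"dx":0.005,"dy":0.0018,"dz":0.14,"yaw":0,"gripper":1},{"dx":0.005,"dy":0.0018,"dz":0.18,"yaw":0,"gripper":1},{"dx":0.005,"dy":0.0018,"dz":0.18,"yaw":0,"gripper":1}]'
python3 -c "
from h import *
angles('r6')"
```

```text
clock: 14.4
eef_pos: [0.5744, 0.0941, 0.1998]
tool_rot: [0.697, 0.122, -0.12, -0.696]
wrist_force: [5.0, 0.4, 0.6]
finger_gap: 0.0003
clock: 15.3
eef_pos: [0.5795, 0.0961, 0.3861]
tool_rot: [0.697, 0.125, -0.117, -0.696]
wrist_force: [-0.1, 0.2, -0.7]
finger_gap: 0.0001
r6 tcp [165.2  -1.1 147.5] cap 22 [140.30310712 -21.06632301] q deg -8.53909538388593 15.3
```

View pics/r6.png

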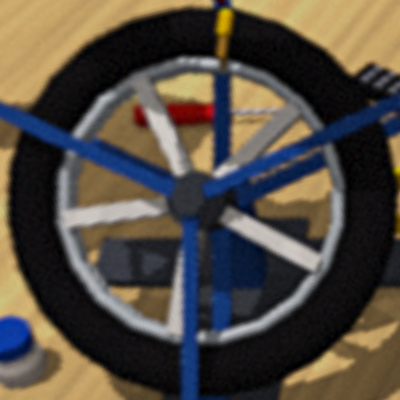

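Lifted clear. The cap at (223,25) and the five spokes put q at about -8.5° to -10.5°, just short. One small extra push of about 6.5 mm on the same spoke should do it.

```bash
python3 -m inch '[{"dx":0,"dy":0,"dz":-0.04,"yaw":0,"gripper":1},{"dx":0,"dy":0,"dz":-0.08,"yaw":0,"gripper":1},{"dx":0,"dy":0,"dz":-0.115,"yaw":0,"gripper":1},{"dx":0,"dy":0,"dz":-0.14,"yaw":0,"gripper":1},{"dx":0,"dy":0,"dz":-0.155,"yaw":0,"gripper":1},{"dx":0,"dy":0,"dz":-0.17,"yaw":0,"gripper":1},{"dx":0,"dy":0,"dz":-0.18,"yaw":0,"gripper":1},{"dx":0,"dy":0,"dz":-0.18,"yaw":0,"gripper":1}]'
python3 -m inch '[{"dx":-0.002,"dy":-0.0007,"dz":0,"yaw":0,"gripper":1},{"dx":-0.004,"dy":-0.0014,"dz":0,"yaw":0,"gripper":1},{"dx":-0.006,"dy":-0.0021,"dz":0,"yaw":0,"gripper":1},{"dx":-0.008,"dy":-0.0028,"dz":0,"yaw":0,"gripper":1},{"dx":-0.0095,"dy":-0.0034,"dz":0,"yaw":0,"gripper":1},{"dx":-0.011,"dy":-0.0039,"dz":0,"yaw":0,"gripper":1},{"dx":-0.011,"dy":-0.0039,"dz":0,"yaw":0,"gripper":1}]'
python3 -c "
from h import *
print(L(robot.read_state()['eef_pos']))"
python3 -m inch '[{"dx":0.002,"dy":0.0007,"dz":0,"yaw":0,"gripper":1},{"dx":0.004,"dy":0.0014,"dz":0,"yaw":0,"gripper":1},{"dx":0.005,"dy":0.0018,"dz":0.01,"yaw":0,"gripper":1},{"dx":0.005,"dy":0.0018,"dz":0.03,"yaw":0,"gripper":1},{"dx":0.005,"dy":0.0018,"dz":0.06,"yaw":0,"gripper":1},{"dx":0.005,"dy":0.0018,"dz":0.1,"yaw":0,"gripper":1},{"dx":0.005,"dy":0.0018,"dz":0.14,"yaw":0,"gripper":1},{"dx":0.005,"dy":0.0018,"dz":0.18,"yaw":0,"gripper":1},{"dx":0.005,"dy":0.0018,"dz":0.22,"yaw":0,"gripper":1},{"dx":0.005,"dy":0.0018,"dz":0.22,"yaw":0,"gripper":1}]'
python3 -c "
from h import *
angles('r7')"
```

```text
clock: 16.15
eef_pos: [0.5774, 0.096, 0.1974]
tool_rot: [-0.696, -0.12, 0.122, 0.697]
wrist_force: [-0.4, -0.1, -0.4]
finger_gap: 0.0005
clock: 16.85
eef_pos: [0.569, 0.0919, 0.2007]
tool_rot: [0.697, 0.123, -0.119, -0.696]
wrist_force: [4.8, 0.1, 1.2]
finger_gap: 0.0002
[33.70784768 10.22874789 16.76069533]
clock: 17.85
eef_pos: [0.5731, 0.0941, 0.426]
tool_rot: [0.697, 0.125, -0.117, -0.696]
wrist_force: [-0.4, -0.6, 0.1]
finger_gap: 0.0007
r7 tcp [193.5   5.6 175.6] cap 23 [142.57105879  -9.50975424] q deg -3.81608211042387 17.85
```

View pics/r7.png

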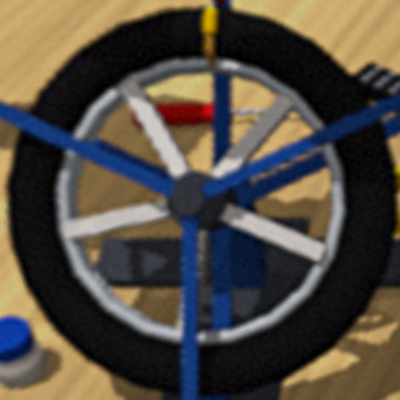

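The cap at (210,25) and the spokes now give q between -3.8° and -6°, on the edge of the tolerance. I'll add one more 3.5 mm nudge.

```bash
python3 -m inch '[{"dx":0,"dy":0,"dz":-0.04,"yaw":0,"gripper":1},{"dx":0,"dy":0,"dz":-0.08,"yaw":0,"gripper":1},{"dx":0,"dy":0,"dz":-0.12,"yaw":0,"gripper":1},{"dx":0,"dy":0,"dz":-0.155,"yaw":0,"gripper":1},{"dx":0,"dy":0,"dz":-0.18,"yaw":0,"gripper":1},{"dx":0,"dy":0,"dz":-0.2,"yaw":0,"gripper":1},{"dx":0,"dy":0,"dz":-0.212,"yaw":0,"gripper":1},{"dx":0,"dy":0,"dz":-0.22,"yaw":0,"gripper":1},{"dx":0,"dy":0,"dz":-0.22,"yaw":0,"gripper":1}]'
python3 -m inch '[{"dx":-0.002,"dy":-0.0007,"dz":0,"yaw":0,"gripper":1},{"dx":-0.004,"dy":-0.0014,"dz":0,"yaw":0,"gripper":1},{"dx":-0.006,"dy":-0.0021,"dz":0,"yaw":0,"gripper":1},{"dx":-0.0075,"dy":-0.0027,"dz":0,"yaw":0,"gripper":1},{"dx":-0.0085,"dy":-0.003,"dz":0,"yaw":0,"gripper":1},{"dx":-0.0085,"dy":-0.003,"dz":0,"yaw":0,"gripper":1}]'
python3 -c "
from h import *
print(L(robot.read_state()['eef_pos']))"
python3 -m inch '[{"dx":0.002,"dy":0.0007,"dz":0,"yaw":0,"gripper":1},{"dx":0.004,"dy":0.0014,"dz":0,"yaw":0,"gripper":1},{"dx":0.005,"dy":0.0018,"dz":0.01,"yaw":0,"gripper":1},{"dx":0.005,"dy":0.0018,"dz":0.03,"yaw":0,"gripper":1},{"dx":0.005,"dy":0.0018,"dz":0.06,"yaw":0,"gripper":1},{"dx":0.005,"dy":0.0018,"dz":0.1,"yaw":0,"gripper":1},{"dx":0.005,"dy":0.0018,"dz":0.14,"yaw":0,"gripper":1},{"dx":0.005,"dy":0.0018,"dz":0.18,"yaw":0,"gripper":1},{"dx":0.005,"dy":0.0018,"dz":0.22,"yaw":0,"gripper":1},{"dx":0.005,"dy":0.0018,"dz":0.22,"yaw":0,"gripper":1}]'
python3 -c "
from h import *
angles('r8')"
```

```text
clock: 18.8
eef_pos: [0.5722, 0.094, 0.1986]
tool_rot: [-0.697, -0.121, 0.121, 0.697]
wrist_force: [-0.3, -0.2, 0.2]
finger_gap: 0.001
clock: 19.4
eef_pos: [0.5657, 0.0908, 0.2008]
tool_rot: [0.697, 0.123, -0.119, -0.696]
wrist_force: [4.7, 1.6, 1.6]
finger_gap: 0.0003
[33.90944165 13.72068663 16.75044783]
clock: 20.4
eef_pos: [0.5697, 0.0928, 0.426]
tool_rot: [0.697, 0.125, -0.117, -0.696]
wrist_force: [-0.1, 0.2, -0.7]
finger_gap: 0.0005
r8 tcp [193.6   9.3 175.6] cap 21 [142.06938296  -1.56178227] q deg -0.6298325953693164 20.4
```

View pics/r8.png

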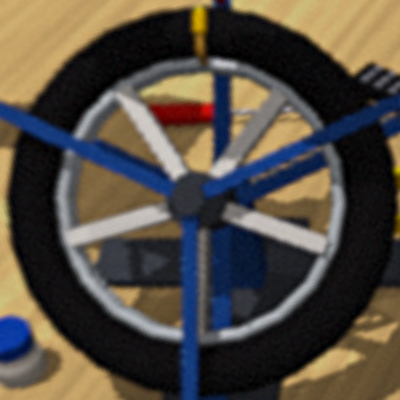

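The cap at (199,22) is nearly straight up: -0.6° from the cap, about -2° to +0.6° from the spokes. The arm is clear, so I'm handing in.

```bash
python3 -c "
from h import *
angles('r9')
robot.finish_job()"
```

```text
r9 tcp [191.3   9.6 173.2] cap 21 [142.06938296  -1.56178227] q deg -0.6298325953693164 20.45
the job is handed in; nothing more can be done
```

I turned the wheel until the valve stem points up the slope at the red mark, and handed the job in at 20.45 s on the robot's clock. No verdict was reported.

The wheel went from about -162° to about -0.6°, pushed anticlockwise with shut fingers. It took three strokes on three successive spokes, then two small corrections on the last spoke. The force readings, taken at the end of each call, stayed at about 7 N or less.

- **Angle:** the last cap measurement gave -0.6°, and the spokes gave -2.2° to +0.6°. The two methods disagree by a degree or two, but both are well within the 5.7° allowed. The calibration is good to about 2 mm.
- **At rest:** the final picture, taken at hand-in with the arm lifted clear and still, gave exactly the same cap position as the one just before. The two were only 0.05 s apart.
- **Tyre, rim and valve:** I saw no sign of contact, but the valve was hidden behind the gripper for part of the third stroke, so I relied on the planned clearance and the force readings there.
- **Loose things:** those visible near the wheel (jar, lever, remote, tape and screwdriver) looked undisturbed, but I did not measure them. I did not check the spanner and bottle again after the start.

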